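# Stack culture dishes for the incubator

### The job

Stack the patient's culture dishes on the orange stand with the red dish at the bottom, then the yellow, then the green, and put the steel cover weight on top; set the blue control dish by itself on the black stand. Everything stands level, right way up, and well centred on what is under it, within 10 mm. Leave the beaker, the porcelain bowl and the amber bottle standing where they are.

Things in the scene. Friction and masses are not known exactly. Their poses are not given: they have to be found in the camera images.
- dish_red_mid (a point): closed culture dish with a red lid, loose, one rigid piece (lid taped on): round, 16 mm high; the red lid is 55 mm in diameter over the upper 10 mm, the clear base 51 mm below it; flat top and underside. Point at its centre, 8 mm above its underside; z up through the lid
- dish_yellow_mid (a point): closed culture dish with a yellow lid, loose, one rigid piece (lid taped on): round, 16 mm high; the yellow lid is 55 mm in diameter over the upper 10 mm, the clear base 51 mm below it; flat top and underside. Point at its centre, 8 mm above its underside; z up through the lid
- dish_green_mid (a point): closed culture dish with a green lid, loose, one rigid piece (lid taped on): round, 16 mm high; the green lid is 55 mm in diameter over the upper 10 mm, the clear base 51 mm below it; flat top and underside. Point at its centre, 8 mm above its underside; z up through the lid
- dish_blue_mid (a point): closed culture dish with a blue lid, loose, one rigid piece (lid taped on): round, 16 mm high; the blue lid is 55 mm in diameter over the upper 10 mm, the clear base 51 mm below it; flat top and underside. The control. Point at its centre, 8 mm above its underside; z up through the lid
- cover_mid (a point): steel cover weight, loose: flat steel disc 55 mm in diameter and 8 mm thick with a black upright round knob 16 mm in diameter and 20 mm tall in the middle of its top (28 mm high in all). Grip it by the knob. Point on its axis 14 mm above its underside (the knob reaches from 6 mm below to 14 mm above this point); z up
- stand_orange_top (a point): orange round stand, fixed to the bench: foot 76 mm in diameter and 8 mm high, on it a flat round platform 64 mm in diameter whose top is 20 mm above the bench. Point at the centre of the platform's top; z up
- stand_black_top (a point): black round stand, fixed to the bench: foot 76 mm in diameter and 8 mm high, on it a flat round platform 64 mm in diameter whose top is 20 mm above the bench. Point at the centre of the platform's top; z up
- beaker: small clear glass beaker, 48 mm in diameter, 60 mm high. Bystander, loose and standing upright on the bench: not part of the job, not to be moved or tipped. Origin at the centre of its underside; z up
- bowl: small white porcelain bowl, 58 mm in diameter, 34 mm high. Bystander, loose and standing upright on the bench: not part of the job, not to be moved or tipped. Origin at the centre of its underside; z up
- bottle: amber reagent bottle with a white cap, 42 mm in diameter, 75 mm high. Bystander, loose and standing upright on the bench: not part of the job, not to be moved or tipped. Origin at the centre of its underside; z up
There are look-alikes about, which are no part of the job. Several things look just like the part that bears dish_yellow_mid: the one meant starts farthest to the robot's right.

How it is judged:
At the end, for the whole second after the job is handed in: Red dish on the orange stand, yellow on red, green on yellow, cover weight on green, blue dish alone on the black stand; each centred on what is directly under it within 10 mm, resting on it (height within 4 mm), tilted less than 0.1 rad, released and at rest (below 0.02 m/s) (horizontal distance between dish_red_mid and stand_orange_top below 0.01 m and z of dish_red_mid in the frame of stand_orange_top between 0.004 and 0.012 m and angle between each of dish_red_mid, dish_yellow_mid, dish_green_mid, cover_mid, dish_blue_mid's own z axis and vertical below 0.1 rad and horizontal distance between dish_yellow_mid and dish_red_mid below 0.01 m and z of dish_yellow_mid in the frame of dish_red_mid between 0.012 and 0.02 m and horizontal distance between dish_green_mid and dish_yellow_mid below 0.01 m and z of dish_green_mid in the frame of dish_yellow_mid between 0.012 and 0.02 m and horizontal distance between cover_mid and dish_green_mid below 0.01 m and z of cover_mid in the frame of dish_green_mid between 0.018 and 0.026 m and horizontal distance between dish_blue_mid and stand_black_top below 0.01 m and z of dish_blue_mid in the frame of stand_black_top between 0.004 and 0.012 m and linear speed of each of dish_red, dish_blue, cover, dish_yellow, dish_green below 0.02 m/s); the robot touches nothing.
It fails at once if the beaker is moved by more than 30 mm or tipped (distance of beaker from where it was at the start of the episode above 0.03 m or angle between beaker's own z axis and vertical above 0.5 rad).
It fails at once if the bowl is moved by more than 30 mm or tipped (distance of bowl from where it was at the start of the episode above 0.03 m or angle between bowl's own z axis and vertical above 0.5 rad).
It fails at once if the bottle is moved by more than 30 mm or tipped (distance of bottle from where it was at the start of the episode above 0.03 m or angle between bottle's own z axis and vertical above 0.5 rad).
It also fails if it takes over 144 s, if anything falls off the work surface, if the arm or the gripper's body presses on something with over 40 N, if the wrist force passes 120 N, or if a joint passes its speed limit or range.

### The arm

A 6-joint arm with a two-finger parallel gripper is mounted at the origin on the work surface. World frame = base frame: x ahead of the robot, y to its left, z up, the work surface at z = 0. Lengths are in m, angles in rad, forces in N, time in s.
With the tool pointing down it reaches from about 0.225 to 0.875 m from the base axis. Payload 3.4 kg.
Tool frame: the origin (TCP) lies between the finger pads; the fingertips stand 11 mm ahead of it and the grasp point (between the pads) lies 8 mm behind it; z points along the fingers, y is the line along which they close (so a half turn about z gives the same grasp; the last joint's range is limited). The gripper opens to 85 mm and grips with 20 to 120 N. Pads are 22 mm wide; open, the fingers measure 114 mm over their backs; the gripper's body (76 mm by 85 mm) begins 54 mm behind the grasp point. The pads swing forward as they close: fully open they stand 13 mm farther back than shut.
Start: joints at [1.123, 0.276, 1.505, -0, 1.361, -0.121], TCP at [0.185, 0.545, 0.205] pointing down, gripper open.
Joint ranges: [-2.89, 2.89], [-0.75, 2.08], [0.22, 2.7], [-1.18, 4.32], [0.11, 2.71], [-2.7, 2.7]. Speed limits (rad/s): [2.57, 2.57, 3.14, 3.14, 3.14, 3.14].

### API

Orientations are given as a unit quaternion [w, x, y, z].
In Python, from rig import manip, imaging gives the robot as it stands. The module is installed in compiled form; this text tells all that it offers.
- The arm moves only by the tool jog_arm, never from a script. Its argument "deltas" is one flat list of numbers, 7 for each row, row after row: the turn, a rotation vector about the world's x, y, z in degrees, then the shift along the world's x, y, z in mm, then the opening, from 0 (shut) to 1 (fully open). In form: [ax, ay, az, tx, ty, tz, gripper, ax, ay, az, tx, ty, tz, gripper, ...]. A call has 1 to 20 rows; each row is the pose to reach, as a shift and turn from the pose commanded when the call began; what a row does not reach only later rows make up. A row lasts 1/10 s, in which the tool goes at most 50 mm and 8.59 degrees, less where a joint would pass 70% of its speed; a pose out of reach is approached as far as the arm can. A call with a gripper value outside its range is refused whole. The fingers move at their own pace and stop on an object; "grip_force" is the grip in N (left out, the last holds). Time passes only in rows, so rows that repeat a pose let the fingers close. It gives the time, the measured TCP pose, the force, the opening and the grip force at its end, in the units of the state.
- manip.get_state(): the state, without advancing time (a new reading comes with each control period).
- imaging.get_image(name): name is "scene" or "side" or "wrist"; returns the picture (400x640x3 uint8, blue, green, red); there is no depth.
- imaging.calibration(name): a dict with "mtx" (3x3 intrinsics, pixels), "cam_to_world" (4x4, takes a point from camera to world coordinates). Camera axes: x right, y down, z forward; pixel columns grow to the right and rows downward; lengths in m; the calibration is good to about 2 mm. The wrist camera is an equidistant fisheye: a pixel r from the principal point sees the ray r / f radians off the axis. A picture is of the moment at which its call begins: read the wrist's pose just before it. calibration takes no time and is no camera call; for the wrist camera it gives the pose at the moment of the call.
- manip.sign_off(): hands the job in; it is judged then, once.
The state is a dict: "clock": time; "qpos": joint angles; "qd": joint speeds; "effort": joint torques, N m; "position": TCP position; "ee_rot": TCP orientation; "contact_force": force on the tool from outside, world axes, zero at the start; "moment": the same for the moment, N m; "width": finger opening in m; "gripper_force": force on a finger pad.
Only numpy, scipy, OpenCV 4.12 (cv2) and the standard library are available. Lean on these libraries where they do the work, as an engineer would, in place of code of your own. Each camera call takes 0.05 s, during which the arm holds its last target. There are 200 camera calls.

## Working session

There is one attempt and no reset: what is moved stays moved. The work goes in short steps, Python scripts to look and compute and a tool call to move; the robot and the scene stay as the last step left them, time stands still between calls to the robot, and variables do not carry over. Pictures are saved under pics/ and viewed, at most 14 in all, crops included, and the job is handed in when it is done.

Besides the shell and the picture viewer there is one more tool, called after "Call:" by a JSON object that holds its "method" and its "body". jog_arm: Moves the arm, as the interface text tells. Its arguments: {"type":"object","properties":{"deltas":{"type":"array"},"grip_force":{"type":"number"}},"required":["deltas"]}

```bash
mkdir -p pics; python3 - <<'E'
from rig import manip, imaging
import cv2
s=manip.get_state(); print({k:s[k] for k in('clock','position','ee_rot','width','contact_force')})
for n in('scene','side','wrist'):
    c=imaging.calibration(n); print(n,c['mtx'].tolist(),c['cam_to_world'].round(3).tolist())
    cv2.imwrite(f'pics/{n}0.png',imaging.get_image(n))
E
```

```text
{'clock': 0.0, 'position': array([0.18435911, 0.54402495, 0.20443245]), 'ee_rot': array([-2.47997408e-04,  1.62700987e-01,  9.86674979e-01, -9.01278067e-04]), 'width': 0.08527981366284187, 'contact_force': array([-0.20015685, -0.17668895,  0.23368477])}
scene [[420.1587459227163, 0.0, 318.73626236372377], [0.0, 420.1587459227163, 194.08324415448882], [0.0, 0.0, 1.0]] [[0.106, 0.695, -0.711, 1.151], [0.994, -0.083, 0.067, -0.057], [-0.012, -0.714, -0.7, 0.7], [0.0, 0.0, 0.0, 1.0]]
side [[451.8299078869506, 0.0, 314.2328004869403], [0.0, 451.8299078869506, 192.8259971524171], [0.0, 0.0, 1.0]] [[0.845, -0.339, 0.414, 0.021], [-0.535, -0.524, 0.663, -0.691], [-0.008, -0.781, -0.624, 0.678], [0.0, 0.0, 0.0, 1.0]]
wrist [[309.70691628693146, 0.0, 319.27011396505816], [0.0, 309.70691628693146, 202.17139803815272], [0.0, 0.0, 1.0]] [[0.321, 0.914, 0.247, 0.122], [0.947, -0.309, -0.086, 0.565], [-0.002, 0.261, -0.965, 0.372], [0.0, 0.0, 0.0, 1.0]]
```

View pics/scene0.png

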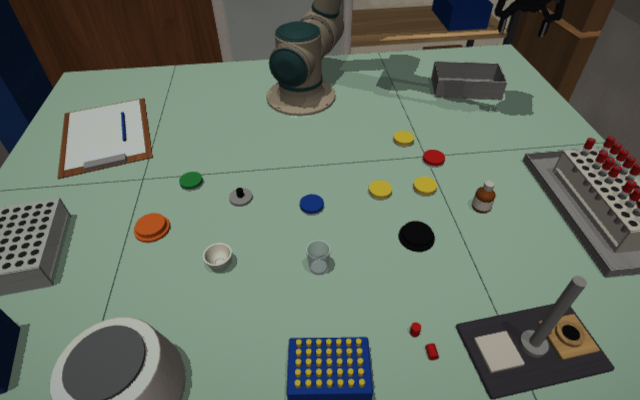

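View pics/side0.png

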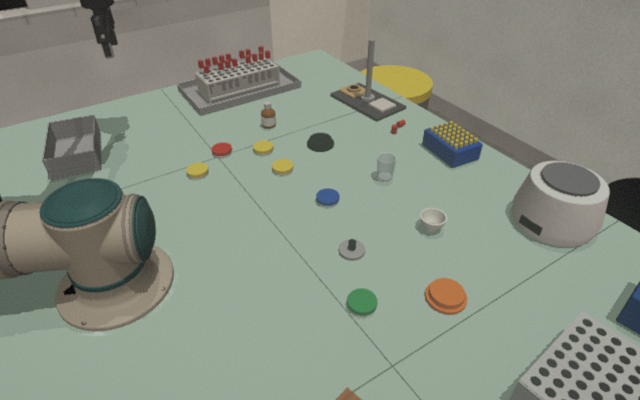

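The scene view looks back at the robot, so image left is the robot's right. The yellow candidates in it are (403,138), (380,189) and (425,186); the one at (380,189) looks rightmost. The red, green and blue dishes are at (433,158), (191,180) and (312,204). The cover is at (240,196), the orange stand at (152,227) and the black stand at (417,236). Next I'll measure in both views.

```bash
cat > h.py <<'E'
import cv2, numpy as np
from rig import manip, imaging
def ray(c,uv,fish=False):
    K=c['mtx']; x=(np.array(uv,float)-K[:2,2])/K[0,0]
    if fish:
        r=np.hypot(*x); d=np.array([*(x*np.sinc(r/np.pi)),np.cos(r)])
    # unit fisheye ray: sin(r)*dir = x*sin(r)/r
    else: d=np.array([*x,1.])
    T=c['cam_to_world']; return T[:3,3],T[:3,:3]@d
def onplane(c,uv,z,fish=False):
    o,d=ray(c,uv,fish); return (o+d*(z-o[2])/d[2])
H={'red':[(0,7),(172,180)],'orange':[(8,16)],'yellow':[(20,34)],'green':[(55,78)],'blue':[(100,130)]}
def mask(im,col):
    h=cv2.cvtColor(im,cv2.COLOR_BGR2HSV)
    if col=='black': m=cv2.inRange(h,(0,0,0),(180,255,45))
    else:
        m=0
        for a,b in H[col]: m=m|cv2.inRange(h,(a,130,60),(b,255,255))
    return cv2.morphologyEx(m,cv2.MORPH_OPEN,np.ones((3,3),np.uint8))
def blobs(im,col,amin=120,amax=3000):
    n,l,s,c=cv2.connectedComponentsWithStats(mask(im,col))
    return [(c[i].round(1),s[i].tolist()) for i in range(1,n) if amin<s[i][4]<amax]
E
python3 - <<'E'
from h import *
for n in('scene','side'):
    im=cv2.imread(f'pics/{n}0.png'); c=imaging.calibration(n)
    for col,z in(('red',.012),('yellow',.012),('green',.012),('blue',.012),('orange',.012),('black',.012)):
        for p,s in blobs(im,col):
            w=onplane(c,p,z)[:2]
            if 0.1<w[0]<.75 and abs(w[1])<.55: print(n,col,p,s[2:],w.round(3))
    for nm,p in {'scene':[('cover',(241,197)),('beaker',(318,268)),('bowl',(218,262)),('bottle',(483,207))],'side':[('cover',(352,250)),('beaker',(386,177)),('bowl',(432,226)),('bottle',(268,124))]}[n]:
        print(n,nm,onplane(c,p,0.005)[:2].round(3))
a=cv2.imread('pics/scene0.png')[110:220,340:480]; cv2.imwrite('pics/crop.png',cv2.resize(a,None,fx=5,fy=5))
E
```

```text
scene red [433.5 157.3] [22, 16, 274] [0.353 0.314]
scene yellow [403.3 137.7] [20, 14, 234] [0.262 0.258]
scene yellow [424.8 185.3] [23, 18, 334] [0.452 0.262]
scene yellow [380.  189.1] [23, 18, 335] [0.452 0.154]
scene green [190.2 179.3] [22, 15, 259] [ 0.363 -0.298]
scene blue [311.1 203.4] [23, 18, 341] [ 0.48  -0.012]
scene orange [143.1 137.9] [25, 63, 384] [ 0.176 -0.446]
scene orange [485.4 194.6] [18, 13, 159] [0.499 0.393]
scene orange [151.2 227.3] [36, 29, 809] [ 0.511 -0.365]
scene black [583.5 238.9] [52, 71, 476] [0.65  0.544]
scene black [416.3 236.3] [35, 30, 826] [0.603 0.2  ]
scene cover [ 0.433 -0.174]
scene beaker [ 0.655 -0.015]
scene bowl [ 0.617 -0.216]
scene bottle [0.531 0.376]
side red [221.3 148.4] [19, 12, 174] [0.355 0.315]
side yellow [262.9 146.5] [18, 12, 175] [0.453 0.262]
side yellow [282.2 165.4] [19, 12, 190] [0.454 0.156]
side yellow [196.7 169.5] [20, 14, 219] [0.263 0.258]
side orange [446.4 295.8] [41, 35, 1079] [ 0.504 -0.371]
side cover [ 0.432 -0.178]
side beaker [ 0.651 -0.02 ]
side bowl [ 0.621 -0.214]
side bottle [0.527 0.373]
```

View pics/crop.png

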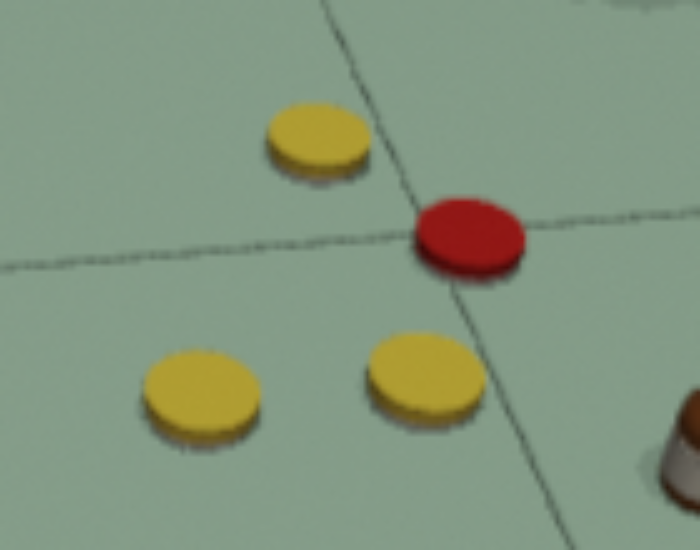

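View pics/wrist0.png

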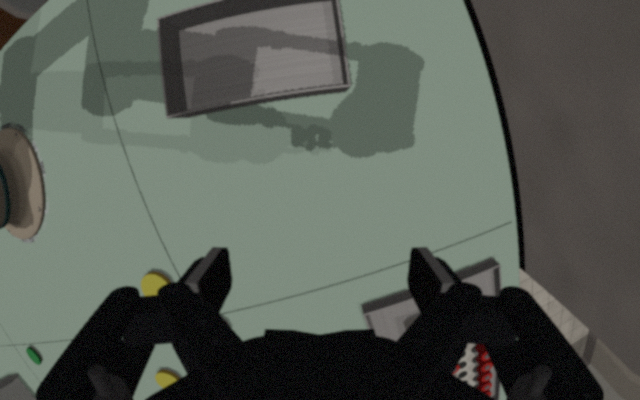

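The lower-left yellow in the crop (scene 380,189; y≈0.155) is clearly the rightmost of the three. The wrist view shows little beyond the tray and the fingers. I'll refine all positions with lateral bearings from both views, which don't depend on height, while I move over the red dish.

```bash
python3 - <<'E'
from h import *
G={'red':(.354,.3145,.01),'yellow':(.453,.155,.01),'green':(.363,-.298,.01),'blue':(.48,-.012,.01),'orange':(.508,-.368,.01),'black':(.603,.2,.01),'cover':(.433,-.176,.01)}
ims={n:cv2.imread(f'pics/{n}0.png') for n in('scene','side')}
for k,g in G.items():
    A=[];b=[];info=[]
    for n,im in ims.items():
        c=imaging.calibration(n);T=c['cam_to_world'];K=c['mtx']
        p=T[:3,:3].T@(np.array(g)-T[:3,3]); u,v=(K@p)[:2]/p[2]; u,v=int(u),int(v)
        x0,y0=u-32,v-26; cr=im[y0:v+26,x0:u+32].astype(int)
        bg=np.median(cr.reshape(-1,3),axis=0)
        ch=cr/cr.sum(2,keepdims=True).clip(1); bc=bg/bg.sum()
        d=(np.abs(ch-bc).sum(2)>(.10 if k!='cover' else .07))|((cr.sum(2)<130) if k=='black' else False)
        m=cv2.morphologyEx(d.astype(np.uint8),cv2.MORPH_OPEN,np.ones((3,3),np.uint8))
        nn,l,s,ce=cv2.connectedComponentsWithStats(m)
        i=1+np.argmax(s[1:,4]) ; s=s[i]
        um=x0+s[0]+(s[2]-1)/2; vm=y0+s[1]+(s[3]-1)/2
        info.append((um,s[2],s[3]))
        o,r=ray(c,(um,vm)); nrm=np.cross(r,[0,0,1]); A.append(nrm[:2]); b.append(nrm[:2]@o[:2])
    print(k,np.linalg.solve(A,b).round(4),info)
E
```

```text
red [0.3548 0.3133] [(np.float64(433.5), np.int32(22), np.int32(18)), (np.float64(221.5), np.int32(20), np.int32(14))]
yellow [0.4524 0.1539] [(np.float64(380.0), np.int32(23), np.int32(19)), (np.float64(282.0), np.int32(21), np.int32(15))]
green [ 0.3661 -0.298 ] [(np.float64(190.0), np.int32(23), np.int32(17)), (np.float64(362.0), np.int32(29), np.int32(26))]
blue [ 0.4806 -0.0113] [(np.float64(311.5), np.int32(24), np.int32(20)), (np.float64(327.0), np.int32(23), np.int32(17))]
orange [ 0.5136 -0.3638] [(np.float64(151.5), np.int32(36), np.int32(30)), (np.float64(446.0), np.int32(43), np.int32(37))]
black [0.5224 0.2371] [(np.float64(416.0), np.int32(35), np.int32(30)), (np.float64(290.5), np.int32(4), np.int32(6))]Traceback (most recent call last):
  File "<stdin>", line 15, in <module>
    return _wrapfunc(a, 'argmax', axis=axis, out=out, **kwds)
    return bound(*args, **kwds)
ValueError: attempt to get argmax of an empty sequence
```

Call:
{"method": "jog_arm", "body": {"deltas": [0,0,0,169,-230,-60,0.82,0,0,0,169,-230,-60,0.82,0,0,0,169,-230,-60,0.82,0,0,0,169,-230,-60,0.82,0,0,0,169,-230,-60,0.82,0,0,0,169,-230,-60,0.82,0,0,0,169,-230,-60,0.82,0,0,0,169,-230,-60,0.82,0,0,0,169,-230,-60,0.82,0,0,0,169,-230,-100,0.82,0,0,0,169,-230,-140,0.82,0,0,0,169,-230,-140,0.82,0,0,0,169,-230,-160,0.82,0,0,0,169,-230,-160,0.82,0,0,0,169,-230,-160,0.82], "grip_force": 40}}

```text
clock: 1.65
position: [0.3539, 0.3157, 0.0467]
ee_rot: [0.001, 0.162, 0.987, 0.001]
contact_force: [-0.6, -0.3, 0.6]
width: 0.0698
gripper_force: 0.0
```

Call:
{"method": "jog_arm", "body": {"deltas": [0,0,0,0.5,-1.5,-12,0.82,0,0,0,0.5,-1.5,-22,0.82,0,0,0,0.5,-1.5,-26,0.82,0,0,0,0.5,-1.5,-28,0.82,0,0,0,0.5,-1.5,-29,0.82,0,0,0,0.5,-1.5,-29,0.82]}}

```text
clock: 2.25
position: [0.3543, 0.3132, 0.0165]
ee_rot: [0.0, 0.163, 0.987, 0.0]
contact_force: [0.7, 0.4, -0.9]
width: 0.07
gripper_force: 0.0
```

```bash
python3 - <<'E'
from h import *
a=imaging.get_image('side')[110:190,180:280]; b=imaging.get_image('wrist')
a=cv2.resize(a,(500,400),interpolation=cv2.INTER_CUBIC); b=cv2.resize(b[200:400,220:420],(300,300))
cv2.imwrite('pics/g1.png',np.hstack([a,cv2.copyMakeBorder(b,0,100,0,0,0)]))
print(manip.get_state()['position'],manip.get_state()['contact_force'])
E
```

```text
[0.35429591 0.31322724 0.01658945] [ 0.89777469 -0.05748457 -0.73007146]
```

View pics/g1.png

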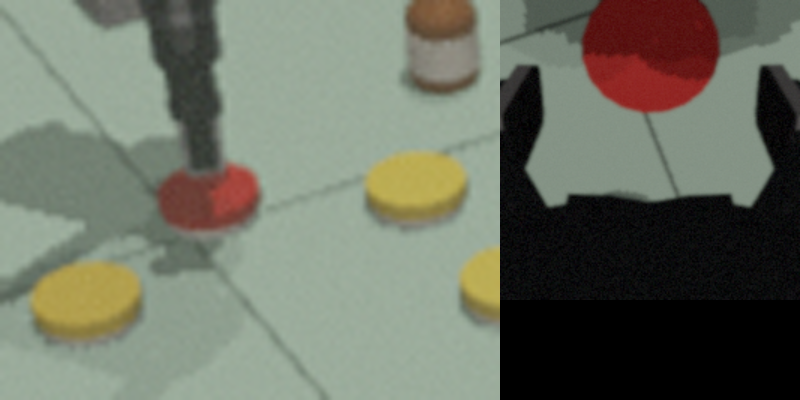

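The dish sits centred between the open fingers, and the near fingertip still appears to be above lid height. No contact yet, so I'll creep down.

Call:
{"method": "jog_arm", "body": {"deltas": [0,0,0,0,0,-2,0.82,0,0,0,0,0,-4,0.82,0,0,0,0,0,-5,0.82,0,0,0,0,0,-5,0.82]}}

```text
clock: 2.75
position: [0.354, 0.313, 0.0111]
ee_rot: [-0.0, 0.163, 0.987, -0.0]
contact_force: [0.3, -0.2, 0.4]
width: 0.0702
gripper_force: 0.0
```

```bash
python3 - <<'E'
from h import *
c=imaging.calibration('side');T=c['cam_to_world'];K=c['mtx']
for z in(0,.01,.02):
  q=T[:3,:3].T@(np.array([.343,.28,z])-T[:3,3]); u=(K@q)[:2]/q[2]; print(z,u,(u-[180,110])*5)
a=imaging.get_image('side')[110:190,180:280]
cv2.imwrite('pics/g2.png',cv2.resize(a,(500,400),interpolation=cv2.INTER_CUBIC))
E
```

```text
0 [223.03001507 159.56905345] [215.15007537 247.84526725]
0.01 [222.52317732 156.43743497] [212.61588658 232.18717485]
0.02 [222.01101142 153.27289531] [210.0550571  216.36447654]
```

View pics/g2.png

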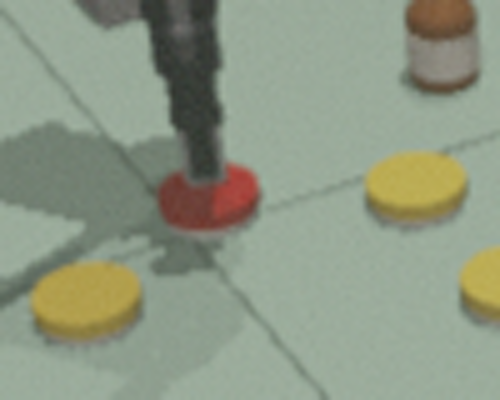

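```bash
python3 - <<'E'
from h import *
a=imaging.get_image('scene')[90:180,380:480]
cv2.imwrite('pics/g3.png',cv2.resize(a,(600,540),interpolation=cv2.INTER_CUBIC))
c=imaging.calibration('scene');T=c['cam_to_world'];K=c['mtx']
for p in((.343,.28,.01),(.365,.346,.01)):
  q=T[:3,:3].T@(np.array(p)-T[:3,3]); u=(K@q)[:2]/q[2]; print(p,(u-[380,90])*6)
E
```

```text
(0.343, 0.28, 0.01) [235.64456974 399.44508259]
(0.365, 0.346, 0.01) [402.16303695 420.2450143 ]
```

View pics/g3.png

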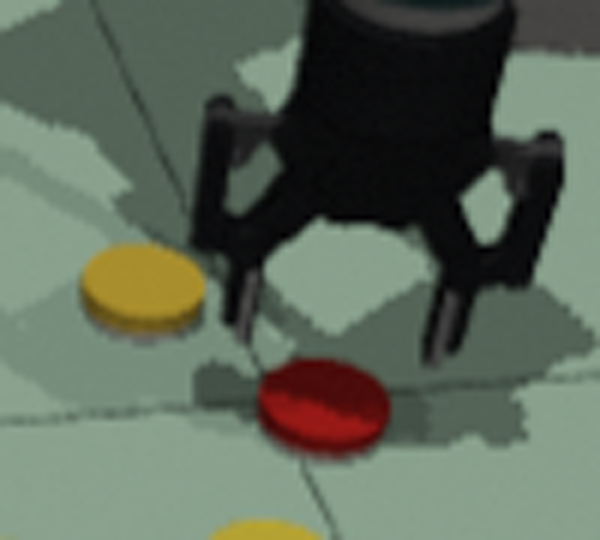

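The fingertips are really about 35 mm above where I expected, and roughly 8 mm off in y. The reported pose and the pictures disagree, so I'll check with the wrist camera and the tips.

```bash
python3 - <<'E'
from h import *
s=manip.get_state(); c=imaging.calibration('wrist'); im=imaging.get_image('wrist')
print(s['position'],s['qpos'],s['width'],c['cam_to_world'].round(4).tolist())
for col in('red','yellow'):
    for p,st in blobs(im,col,150,20000): print(col,p,st[2:],onplane(c,p,.012,True).round(4))
# tip rays: scene crop px -> full
cs=imaging.calibration('scene');cd=imaging.calibration('side')
a=(np.array([(240+435)/2,350])/6+[380,90]); b=np.array([205,180])/5+[180,110]
print('scene pts',a,'side',b)
# triangulate each tip in scene against vertical plane? intersect near tip only
def tri(u,v):
    o1,d1=ray(cs,u);o2,d2=ray(cd,v);A=np.stack([d1,-d2],1);t=np.linalg.lstsq(A,o2-o1,rcond=None)[0]
    return (o1+d1*t[0]).round(4),(o2+d2*t[1]).round(4)
print(tri(np.array([242,335])/6+[380,90],b)); print(tri(np.array([433,358])/6+[380,90],b))
E
```

```text
[0.35404123 0.31306292 0.01123761] [ 5.76626696e-01  3.25277147e-01  1.99743281e+00  6.90860847e-05
  8.19052349e-01 -6.67455063e-01] 0.0697618667744905 [[0.3207, 0.9142, 0.2476, 0.2911], [0.9472, -0.3095, -0.0842, 0.3337], [-0.0003, 0.2615, -0.9652, 0.1786], [0.0, 0.0, 0.0, 1.0]]
red [320.4 233.7] [94, 90, 6546] [0.3519 0.3138 0.012 ]
yellow [180.5 121.6] [86, 93, 6243] [0.2635 0.2596 0.012 ]
yellow [170.5 373.5] [40, 29, 704] [0.4349 0.1532 0.012 ]
scene pts [436.25       148.33333333] side [221. 146.]
(array([0.3424, 0.2774, 0.0445]), array([0.3425, 0.2772, 0.0443]))
(array([0.3513, 0.3595, 0.0314]), array([0.3627, 0.338 , 0.0045]))
```

Triangulation puts the near tip at z≈0.044, with xy correct. The wrist camera's pose agrees with the dish positions, so the visible tips sit about 33 mm higher than the reported TCP implies. I'll creep down, watching the force.

Call:
{"method": "jog_arm", "body": {"deltas": [0,0,0,0,0,-2,0.82,0,0,0,0,0,-4,0.82,0,0,0,0,0,-6,0.82,0,0,0,0,0,-6,0.82]}}

```text
clock: 3.3
position: [0.3538, 0.3129, 0.005]
ee_rot: [-0.0, 0.163, 0.987, -0.0]
contact_force: [-0.1, -0.2, -0.2]
width: 0.0699
gripper_force: 0.0
```

Call:
{"method": "jog_arm", "body": {"deltas": [0,0,0,0,0,-2,0.82,0,0,0,0,0,-4,0.82,0,0,0,0,0,-6,0.82,0,0,0,0,0,-6,0.82]}}

```text
clock: 3.7
position: [0.3538, 0.3129, -0.001]
ee_rot: [-0.0, 0.163, 0.987, -0.0]
contact_force: [-1.0, -0.8, -0.4]
width: 0.0701
gripper_force: 0.0
```

Call:
{"method": "jog_arm", "body": {"deltas": [0,0,0,0,0,-2,0.82,0,0,0,0,0,-4,0.82,0,0,0,0,0,-6,0.82,0,0,0,0,0,-6,0.82]}}

```text
clock: 4.1
position: [0.3539, 0.3129, -0.007]
ee_rot: [-0.0, 0.163, 0.987, -0.0]
contact_force: [0.5, -0.1, -1.2]
width: 0.0699
gripper_force: 0.0
```

No contact, so the picture was right. Continuing down.

Call:
{"method": "jog_arm", "body": {"deltas": [0,0,0,0,0,-3,0.82,0,0,0,0,0,-6,0.82,0,0,0,0,0,-8,0.82,0,0,0,0,0,-10,0.82,0,0,0,0,0,-12,0.82,0,0,0,0,0,-12,0.82]}}

```text
clock: 4.7
position: [0.3539, 0.313, -0.019]
ee_rot: [-0.0, 0.163, 0.987, -0.0]
contact_force: [0.3, -0.2, -0.6]
width: 0.0698
gripper_force: 0.0
```

```bash
python3 - <<'E'
from h import *
a=imaging.get_image('scene')[90:180,380:480];b=imaging.get_image('side')[110:190,190:260]
a=cv2.resize(a,(450,405),interpolation=cv2.INTER_CUBIC);b=cv2.resize(b,(350,405),interpolation=cv2.INTER_CUBIC)
cv2.imwrite('pics/g4.png',np.hstack([a,b]))
E
```

```text
(no output)
```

View pics/g4.png

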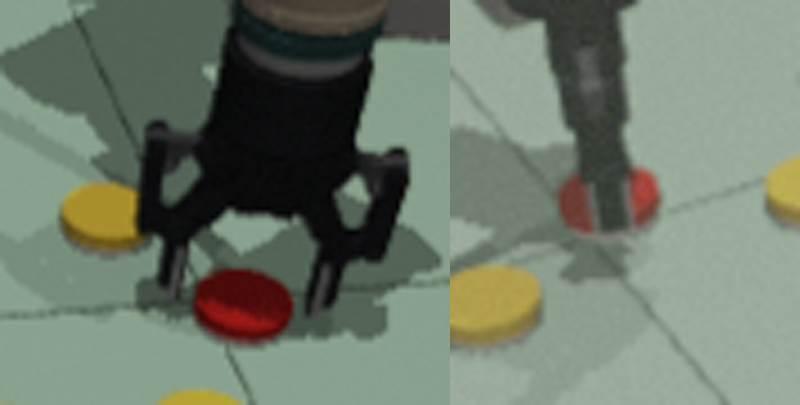

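The fingers now straddle the red dish, tips at about z≈0.014. I'll go 5 mm lower and close.

Call:
{"method": "jog_arm", "body": {"deltas": [0,0,0,0,0,-2,0.82,0,0,0,0,0,-4,0.82,0,0,0,0,0,-5,0.82,0,0,0,0,0,-5,0.75,0,0,0,0,0,-5,0.7,0,0,0,0,0,-5,0.65,0,0,0,0,0,-5,0.5,0,0,0,0,0,-5,0.5,0,0,0,0,0,-5,0.5,0,0,0,0,0,-5,0.5], "grip_force": 40}}

```text
clock: 5.8
position: [0.3543, 0.3132, -0.0232]
ee_rot: [0.0, 0.163, 0.987, 0.0]
contact_force: [-0.1, -1.0, 4.8]
width: 0.0532
gripper_force: 41.3
```

Call:
{"method": "jog_arm", "body": {"deltas": [0,0,0,0,0,5,0.5,0,0,0,0,0,20,0.5,0,0,0,0,0,50,0.5,0,0,0,0,0,90,0.5,0,0,0,10,-40,130,0.5,0,0,0,20,-80,150,0.5,0,0,0,30,-120,150,0.5,0,0,0,40,-165,150,0.5,0,0,0,40,-210,150,0.5,0,0,0,40,-255,150,0.5,0,0,0,50,-300,150,0.5,0,0,0,50,-345,150,0.5,0,0,0,60,-390,150,0.5,0,0,0,60,-435,150,0.5,0,0,0,70,-480,150,0.5,0,0,0,70,-525,150,0.5,0,0,0,80,-570,150,0.5,0,0,0,86,-610,150,0.5,0,0,0,86,-640,150,0.5,0,0,0,86,-670,150,0.5]}}

```text
clock: 7.8
position: [0.4398, -0.3584, 0.126]
ee_rot: [-0.0, 0.163, 0.987, 0.0]
contact_force: [0.2, 0.2, -0.4]
width: 0.0532
gripper_force: 42.2
```

Call:
{"method": "jog_arm", "body": {"deltas": [0,0,0,0,0,0,0.5,0,0,0,0,0,0,0.5,0,0,0,0,0,0,0.5]}}

```text
clock: 8.1
position: [0.4397, -0.3557, 0.1261]
ee_rot: [-0.0, 0.163, 0.987, 0.001]
contact_force: [-0.2, -0.4, -1.6]
width: 0.0533
gripper_force: 42.2
```

```bash
python3 - <<'E'
from h import *
s=manip.get_state(); c=imaging.calibration('wrist'); im=imaging.get_image('wrist')
print(s['position'],s['width'])
cv2.imwrite('pics/w1.png',im)
for col in('red','orange','green'):
    for p,st in blobs(im,col,150,20000): print(col,p,st,onplane(c,p,.012,True).round(4),onplane(c,p,.02,True).round(4))
E
```

```text
[ 0.43969016 -0.35567857  0.12607684] 0.05330819602078184
red [319.3 258.4] [262, 205, 115, 107, 9448] [ 0.5041 -0.378   0.012 ] [ 0.5005 -0.3768  0.02  ]
orange [175.9  35.9] [148, 0, 55, 70, 1432] [ 0.2463 -0.4375  0.012 ] [ 0.25   -0.4346  0.02  ]
orange [ 59.1 117.5] [14, 27, 80, 134, 1007] [ 0.2528 -0.6164  0.012 ] [ 0.2564 -0.6084  0.02  ]
green [354.8  96. ] [327, 68, 57, 57, 2447] [ 0.3655 -0.2975  0.012 ] [ 0.3659 -0.2986  0.02  ]
```

View pics/w1.png

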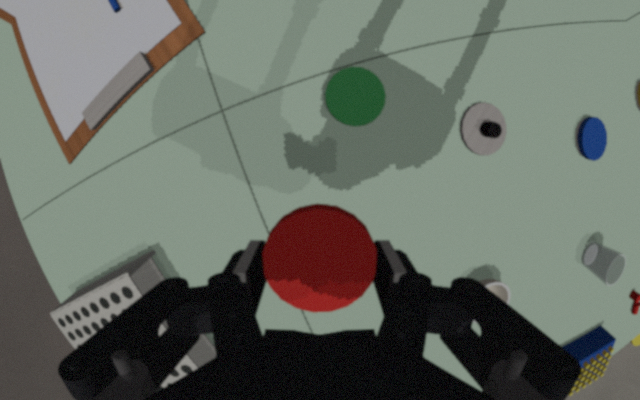

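The wrist view shows the red dish held squarely at (319,258). Green is at (355,96), the cover at (485,129), and the orange stand is hidden under the hand. I'll step out in +x so the camera sees the stand.

Call:
{"method": "jog_arm", "body": {"deltas": [0,0,0,40,0,0,0.5,0,0,0,80,-5,0,0.5,0,0,0,120,-10,0,0.5,0,0,0,160,-10,0,0.5,0,0,0,170,-10,0,0.5,0,0,0,170,-10,0,0.5,0,0,0,170,-10,0,0.5]}}

```text
clock: 8.85
position: [0.6089, -0.3658, 0.1261]
ee_rot: [-0.001, 0.162, 0.987, 0.0]
contact_force: [-0.7, -1.0, -0.2]
width: 0.053
gripper_force: 42.3
```

```bash
python3 - <<'E'
from h import *
s=manip.get_state(); c=imaging.calibration('wrist'); im=imaging.get_image('wrist')
print(s['position'],s['width'])
m=mask(im,'orange'); cs=cv2.findContours(m,0,1)[0]
for k in cs:
    if cv2.contourArea(k)>800:
        e=cv2.fitEllipse(k); print(e,cv2.boundingRect(k),onplane(c,e[0],.008,True).round(4),onplane(c,e[0],.02,True).round(4))
cv2.imwrite('pics/w2.png',im)
E
```

```text
[ 0.6088725  -0.36580028  0.12608309] 0.05301395876223813
((283.037353515625, 89.23893737792969), (76.5057144165039, 79.2694091796875), 61.714637756347656) (244, 51, 79, 78) [ 0.5075 -0.3671  0.008 ] [ 0.5091 -0.3662  0.02  ]
```

View pics/w2.png

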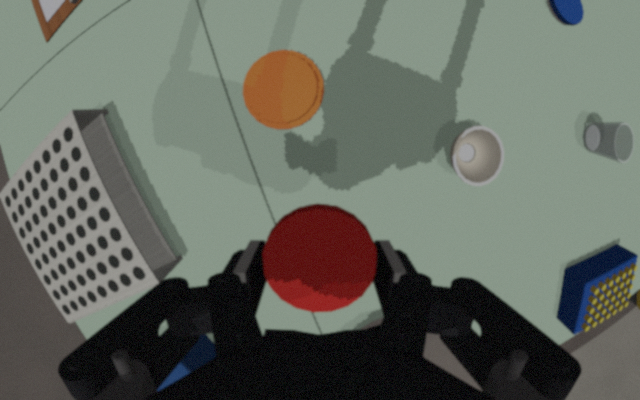

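The wrist view shows the orange stand at (283,89), which gives (0.509, −0.367). Placing red there.

Call:
{"method": "jog_arm", "body": {"deltas": [0,0,0,-35,0,0,0.5,0,0,0,-70,-1,0,0.5,0,0,0,-100,-1,-20,0.5,0,0,0,-100,-1,-60,0.5,0,0,0,-100,-1,-95,0.5,0,0,0,-100,-1,-110,0.5,0,0,0,-100,-1,-120,0.5,0,0,0,-100,-1,-125,0.5,0,0,0,-100,-1,-127,0.5,0,0,0,-100,-1,-129,0.5,0,0,0,-100,-1,-129,0.5,0,0,0,-100,-1,-129,0.5]}}

```text
clock: 10.1
position: [0.5105, -0.3682, -0.002]
ee_rot: [0.001, 0.163, 0.987, -0.0]
contact_force: [-0.1, 0.1, 0.1]
width: 0.0529
gripper_force: 42.3
```

Call:
{"method": "jog_arm", "body": {"deltas": [0,0,0,-0.5,0.5,-1,0.5,0,0,0,-0.5,0.5,-1.5,0.5,0,0,0,-0.5,0.5,-2,0.5,0,0,0,-0.5,0.5,-2,0.5]}}

```text
clock: 10.5
position: [0.5101, -0.3678, -0.0031]
ee_rot: [0.001, 0.163, 0.987, -0.0]
contact_force: [-0.1, 1.1, 7.8]
width: 0.0529
gripper_force: 43.0
```

Call:
{"method": "jog_arm", "body": {"deltas": [0,0,0,0,0,0,0.6,0,0,0,0,0,0,0.75,0,0,0,0,0,0,0.82,0,0,0,0,0,0,0.82,0,0,0,0,0,10,0.82,0,0,0,0,0,40,0.82,0,0,0,0,0,90,0.82,0,0,0,0,40,120,0.82,0,0,0,-10,85,120,0.82,0,0,0,-15,130,120,0.82,0,0,0,-20,175,120,0.82,0,0,0,-25,220,120,0.82,0,0,0,-30,265,120,0.82,0,0,0,-35,310,120,0.82,0,0,0,-40,355,120,0.82,0,0,0,-45,400,120,0.82,0,0,0,-50,445,120,0.82,0,0,0,-55,490,120,0.82,0,0,0,-57,522,110,0.82,0,0,0,-57,522,90,0.82]}}

```text
clock: 12.5
position: [0.4539, 0.1587, 0.0871]
ee_rot: [0.002, 0.16, 0.987, 0.002]
contact_force: [0.5, -0.7, 0.1]
width: 0.0701
gripper_force: 0.0
```

```bash
python3 - <<'E'
from h import *
s=manip.get_state(); c=imaging.calibration('wrist'); im=imaging.get_image('wrist'); print(s['position'],s['width'])
for col in('yellow',):
    for p,st in blobs(im,col,150,20000): print(col,p,st,onplane(c,p,.013,True).round(4))
c=imaging.calibration('scene'); im=imaging.get_image('scene')
for col in('red','orange'):
    for p,st in blobs(im,col,50): print(col,p,st,onplane(c,p,.034,).round(4))
E
```

```text
[0.45390198 0.15870772 0.08706148] 0.07005286608253543
yellow [435.3 161.6] [405, 130, 61, 64, 3021] [0.4508 0.26   0.013 ]
yellow [312.8 201. ] [281, 169, 65, 65, 3275] [0.4507 0.1539 0.013 ]
red [619.4 152.3] [605, 139, 30, 29, 289] [0.4146 0.7649 0.034 ]
red [589.2 144.1] [586, 140, 8, 9, 56] [0.3744 0.7097 0.034 ]
red [608.5 164.1] [597, 151, 24, 26, 245] [0.4538 0.7117 0.034 ]
red [635.8 170.3] [632, 166, 8, 9, 58] [0.4827 0.7618 0.034 ]
red [628.8 187.1] [624, 181, 11, 12, 79] [0.5348 0.7095 0.034 ]
red [635.9 195. ] [632, 188, 8, 13, 71] [0.5605 0.7091 0.034 ]
red [147.4 220.9] [135, 211, 27, 21, 436] [ 0.5122 -0.3669  0.034 ]
red [415.2 329.2] [411, 323, 10, 14, 115] [0.82   0.1346 0.034 ]
red [431.6 351.4] [426, 344, 12, 16, 146] [0.8611 0.1507 0.034 ]
orange [150.7   8.5] [147, 0, 8, 19, 88] [-0.7125 -0.5745  0.034 ]
orange [579.   19.3] [531, 0, 78, 39, 1001] [-0.3677  1.1079  0.034 ]
orange [103.   16.1] [99, 5, 9, 24, 88] [-0.6566 -0.7544  0.034 ]
orange [80.3 29.8] [69, 9, 25, 48, 246] [-0.5302 -0.8072  0.034 ]
orange [182.1  39.8] [176, 8, 13, 56, 363] [-0.3878 -0.4051  0.034 ]
orange [100.9  48. ] [87, 13, 28, 56, 484] [-0.3581 -0.6864  0.034 ]
orange [118.2  48.6] [110, 22, 20, 46, 352] [-0.345  -0.6233  0.034 ]
orange [142.2  45.5] [135, 33, 16, 29, 224] [-0.359  -0.5425  0.034 ]
orange [575.5  73.4] [560, 44, 33, 55, 468] [0.028  0.8695 0.034 ]
orange [170.3  55.4] [163, 46, 14, 19, 173] [-0.267  -0.4302  0.034 ]
orange [143.1 137.9] [127, 99, 25, 63, 381] [ 0.2075 -0.4331  0.034 ]
orange [ 66.4 154.4] [59, 114, 26, 64, 386] [ 0.255  -0.6147  0.034 ]
orange [485.3 195. ] [477, 188, 18, 14, 173] [0.5211 0.3776 0.034 ]
orange [153.8 232.1] [134, 217, 36, 25, 401] [ 0.5461 -0.3477  0.034 ]
```

Red sits at about (0.512, −0.367) on the stand. Grasping yellow next.

Call:
{"method": "jog_arm", "body": {"deltas": [0,0,0,-1,0,-30,0.82,0,0,0,-1,0,-60,0.82,0,0,0,-1,0,-85,0.82,0,0,0,-1,0,-97,0.82,0,0,0,-1,0,-103,0.82,0,0,0,-1,0,-107,0.82,0,0,0,-1,0,-108,0.82,0,0,0,-1,0,-108,0.75,0,0,0,-1,0,-108,0.7,0,0,0,-1,0,-108,0.65,0,0,0,-1,0,-108,0.5,0,0,0,-1,0,-108,0.5,0,0,0,-1,0,-108,0.5,0,0,0,-1,0,-108,0.5]}}

```text
clock: 14.0
position: [0.452, 0.1546, -0.0217]
ee_rot: [0.001, 0.163, 0.987, 0.0]
contact_force: [-0.6, -1.6, 6.4]
width: 0.0528
gripper_force: 40.5
```

Call:
{"method": "jog_arm", "body": {"deltas": [0,0,0,0,0,5,0.5,0,0,0,0,0,25,0.5,0,0,0,0,0,65,0.5,0,0,0,0,-10,110,0.5,0,0,0,5,-45,130,0.5,0,0,0,10,-90,130,0.5,0,0,0,15,-135,130,0.5,0,0,0,20,-180,130,0.5,0,0,0,25,-225,130,0.5,0,0,0,30,-270,130,0.5,0,0,0,35,-315,130,0.5,0,0,0,40,-360,130,0.5,0,0,0,45,-405,130,0.5,0,0,0,50,-450,130,0.5,0,0,0,55,-490,130,0.5,0,0,0,59,-515,130,0.5,0,0,0,59,-522,120,0.5,0,0,0,59,-522,90,0.5,0,0,0,59,-522,60,0.5,0,0,0,59,-522,50,0.5]}}

```text
clock: 16.0
position: [0.508, -0.364, 0.0237]
ee_rot: [-0.003, 0.162, 0.987, 0.002]
contact_force: [-0.3, 1.6, -0.9]
width: 0.0531
gripper_force: 42.2
```

Call:
{"method": "jog_arm", "body": {"deltas": [0,0,0,0,0,-5,0.5,0,0,0,0,0,-9,0.5,0,0,0,0,0,-11,0.5,0,0,0,0,0,-11,0.5,0,0,0,0,0,-11,0.5]}}

```text
clock: 16.5
position: [0.5111, -0.3678, 0.0173]
ee_rot: [0.001, 0.163, 0.987, -0.0]
contact_force: [1.2, 0.4, 0.7]
width: 0.0529
gripper_force: 42.2
```

Call:
{"method": "jog_arm", "body": {"deltas": [0,0,0,-0.5,0,-1.5,0.5,0,0,0,-0.5,0,-3,0.5,0,0,0,-0.5,0,-3,0.5,0,0,0,-0.5,0,-3,0.5]}}

```text
clock: 16.9
position: [0.5103, -0.3677, 0.0144]
ee_rot: [0.0, 0.163, 0.987, -0.0]
contact_force: [-0.0, -0.1, 6.0]
width: 0.0531
gripper_force: 42.8
```

Call:
{"method": "jog_arm", "body": {"deltas": [0,0,0,0,0,0,0.6,0,0,0,0,0,0,0.75,0,0,0,0,0,0,0.82,0,0,0,0,0,0,0.82,0,0,0,0,0,10,0.82,0,0,0,0,0,40,0.82,0,0,0,0,0,80,0.82,0,0,0,-40,20,90,0.82,0,0,0,-80,40,90,0.82,0,0,0,-120,60,90,0.82,0,0,0,-144,70,80,0.82,0,0,0,-144,70,50,0.82,0,0,0,-144,70,30,0.82,0,0,0,-144,70,30,0.82,0,0,0,-144,70,30,0.82]}}

```text
clock: 18.4
position: [0.3664, -0.2977, 0.0439]
ee_rot: [0.0, 0.163, 0.987, -0.0]
contact_force: [-0.0, 0.3, 0.9]
width: 0.0701
gripper_force: 0.0
```

```bash
python3 - <<'E'
from h import *
s=manip.get_state(); c=imaging.calibration('wrist'); im=imaging.get_image('wrist'); print(s['position'],s['width'])
for p,st in blobs(im,'green',150,20000): print(p,st,onplane(c,p,.014,True).round(4))
E
```

```text
[ 0.3664329  -0.29773173  0.04391553] 0.07011392922120015
[320.6 217.2] [283, 181, 77, 74, 4429] [ 0.3643 -0.2968  0.014 ]
```

Aligned; descend 66 mm and grip green.

Call:
{"method": "jog_arm", "body": {"deltas": [0,0,0,-1,0.5,-30,0.82,0,0,0,-1,0.5,-52,0.82,0,0,0,-1,0.5,-60,0.82,0,0,0,-1,0.5,-64,0.82,0,0,0,-1,0.5,-66,0.82,0,0,0,-1,0.5,-66,0.82,0,0,0,-1,0.5,-66,0.75,0,0,0,-1,0.5,-66,0.7,0,0,0,-1,0.5,-66,0.65,0,0,0,-1,0.5,-66,0.5,0,0,0,-1,0.5,-66,0.5,0,0,0,-1,0.5,-66,0.5,0,0,0,-1,0.5,-66,0.5]}}

```text
clock: 19.75
position: [0.3653, -0.297, -0.0218]
ee_rot: [0.0, 0.163, 0.987, -0.0]
contact_force: [-1.4, 1.4, 6.7]
width: 0.0533
gripper_force: 40.5
```

Call:
{"method": "jog_arm", "body": {"deltas": [0,0,0,0,0,5,0.5,0,0,0,0,0,25,0.5,0,0,0,0,0,65,0.5,0,0,0,0,0,105,0.5,0,0,0,35,-15,120,0.5,0,0,0,75,-35,120,0.5,0,0,0,115,-55,120,0.5,0,0,0,145,-70,120,0.5,0,0,0,145,-70.5,110,0.5,0,0,0,145,-70.5,85,0.5,0,0,0,145,-70.5,65,0.5,0,0,0,145,-70.5,58,0.5,0,0,0,145,-70.5,55,0.5,0,0,0,145,-70.5,55,0.5,0,0,0,145,-70.5,55,0.5]}}

```text
clock: 21.25
position: [0.5106, -0.3679, 0.0334]
ee_rot: [0.001, 0.163, 0.987, -0.0]
contact_force: [-0.6, 0.6, -0.9]
width: 0.0529
gripper_force: 42.2
```

Call:
{"method": "jog_arm", "body": {"deltas": [0,0,0,0,0,-1.5,0.5,0,0,0,0,0,-2.5,0.5,0,0,0,0,0,-3.5,0.5,0,0,0,0,0,-3.5,0.5,0,0,0,0,0,-3.5,0.5]}}

```text
clock: 21.75
position: [0.5104, -0.3677, 0.0303]
ee_rot: [0.001, 0.163, 0.987, -0.0]
contact_force: [-0.8, 0.6, 4.9]
width: 0.0529
gripper_force: 42.9
```

Call:
{"method": "jog_arm", "body": {"deltas": [0,0,0,0,0,0,0.6,0,0,0,0,0,0,0.75,0,0,0,0,0,0,0.82,0,0,0,0,0,0,0.82,0,0,0,0,0,10,0.82,0,0,0,0,0,40,0.82,0,0,0,0,0,80,0.82,0,0,0,-20,45,80,0.82,0,0,0,-40,90,80,0.82,0,0,0,-60,135,70,0.82,0,0,0,-77,180,60,0.82,0,0,0,-77,192,60,0.82,0,0,0,-77,192,60,0.82,0,0,0,-77,192,60,0.82]}}

```text
clock: 23.15
position: [0.4349, -0.1769, 0.0899]
ee_rot: [0.002, 0.162, 0.987, -0.001]
contact_force: [-0.6, -0.9, 0.1]
width: 0.0701
gripper_force: 0.0
```

```bash
python3 - <<'E'
from h import *
s=manip.get_state(); c=imaging.calibration('wrist'); im=imaging.get_image('wrist'); print(s['position'],s['width'])
cv2.imwrite('pics/w3.png',im)
side=imaging.get_image('side')[250:330,395:495]
a=cv2.resize(im[130:290,220:420],(450,360)); b=cv2.resize(side,(350,280)); b=cv2.copyMakeBorder(b,0,80,0,0,0)
cv2.imwrite('pics/c3.png',np.hstack([a,b]))
h=cv2.cvtColor(im,cv2.COLOR_BGR2HSV); m=cv2.inRange(h,(0,0,60),(180,28,255)); m[:130]=0; m[290:]=0
m=cv2.morphologyEx(m,cv2.MORPH_CLOSE,np.ones((5,5),np.uint8))
for k in cv2.findContours(m,0,1)[0]:
    if cv2.contourArea(k)>500:
        e=cv2.fitEllipse(cv2.convexHull(k)); print(e,onplane(c,e[0],.008,True).round(4))
E
```

```text
[ 0.43493356 -0.17687692  0.08988455] 0.07008282226967648Traceback (most recent call last):
  File "<stdin>", line 11, in <module>
cv2.error: OpenCV(4.12.0) /io/opencv/modules/imgproc/src/shapedescr.cpp:361: error: (-201:Incorrect size of input array) There should be at least 5 points to fit the ellipse in function 'fitEllipseNoDirect'
```

View pics/c3.png

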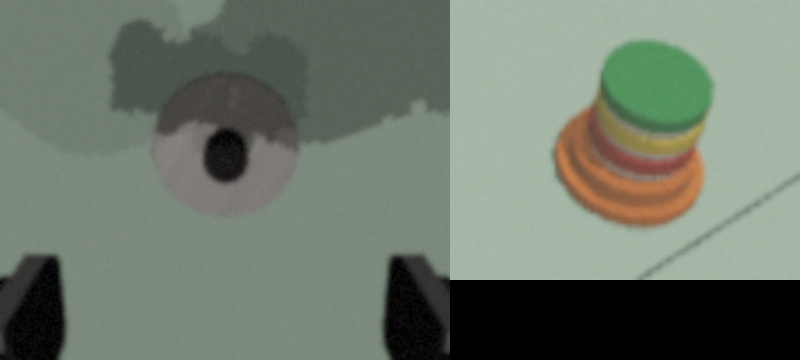

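The stack (red, yellow, green) stands straight. In the wrist view the cover disc is centred at pixel (320,194).

```bash
python3 - <<'E'
from h import *
c=imaging.calibration('wrist'); im=cv2.imread('pics/w3.png')
print(onplane(c,(320,194),.008,True).round(4))
m=cv2.inRange(cv2.cvtColor(im,cv2.COLOR_BGR2GRAY),0,40)[150:240,280:360]
n,l,s,ce=cv2.connectedComponentsWithStats(m)
for i in range(1,n):
    if s[i][4]>80: print(s[i],ce[i]+[280,150],onplane(c,ce[i]+[280,150],.02,True).round(4))
E
```

```text
[ 0.4294 -0.1757  0.008 ]
[ 31  37  18  23 319] [320.13793103 198.22570533] [ 0.4299 -0.1758  0.02  ]
```

Call:
{"method": "jog_arm", "body": {"deltas": [0,0,0,-2,0,0,0.4,0,0,0,-2,0,0,0.4,0,0,0,-2,0,-25,0.4,0,0,0,-2,0,-50,0.4,0,0,0,-2,0,-75,0.4,0,0,0,-2,0,-85,0.4,0,0,0,-2,0,-90,0.4,0,0,0,-2,0,-93,0.4,0,0,0,-2,0,-95,0.4,0,0,0,-2,0,-95,0.4,0,0,0,-2,0,-95,0.4]}}

```text
clock: 24.35
position: [0.4316, -0.1757, -0.0056]
ee_rot: [0.001, 0.163, 0.987, -0.0]
contact_force: [0.0, -0.0, -1.4]
width: 0.0343
gripper_force: 0.0
```

Call:
{"method": "jog_arm", "body": {"deltas": [0,0,0,0,0,0,0.3,0,0,0,0,0,0,0.2,0,0,0,0,0,0,0.1,0,0,0,0,0,0,0.1,0,0,0,0,0,0,0.1,0,0,0,0,0,0,0.1], "grip_force": 60}}

```text
clock: 24.95
position: [0.4313, -0.1755, -0.0056]
ee_rot: [0.0, 0.163, 0.987, -0.0]
contact_force: [-1.6, 1.0, 5.5]
width: 0.0121
gripper_force: 58.6
```

```bash
python3 - <<'E'
from h import *
b=imaging.get_image('scene')[150:220,190:280]; a=imaging.get_image('side')[200:270,305:395]
cv2.imwrite('pics/g5.png',np.hstack([cv2.resize(x,(400,311),interpolation=cv2.INTER_CUBIC) for x in(b,a)]))
E
```

```text
(no output)
```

View pics/g5.png

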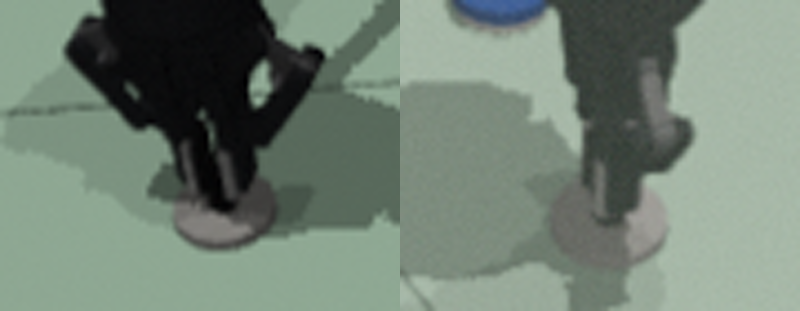

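The fingers hold the knob with the tips just above the disc. Lifting and carrying it to the stack.

Call:
{"method": "jog_arm", "body": {"deltas": [0,0,0,0,0,5,0.1,0,0,0,0,0,20,0.1,0,0,0,0,0,50,0.1,0,0,0,0,0,90,0.1,0,0,0,0,0,130,0.1,0,0,0,10,-30,130,0.1,0,0,0,25,-70,130,0.1,0,0,0,40,-110,130,0.1,0,0,0,60,-150,130,0.1,0,0,0,75,-180,130,0.1,0,0,0,79,-192,130,0.1,0,0,0,79,-192,110,0.1,0,0,0,79,-192,110,0.1,0,0,0,79,-192,110,0.1]}}

```text
clock: 26.45
position: [0.5091, -0.366, 0.1033]
ee_rot: [-0.001, 0.163, 0.987, 0.001]
contact_force: [-0.3, 0.2, -2.2]
width: 0.0117
gripper_force: 58.7
```

```bash
python3 - <<'E'
from h import *
im=imaging.get_image('wrist')
b=imaging.get_image('scene')[130:250,95:215]; a=imaging.get_image('side')[210:330,385:505]
cv2.imwrite('pics/g6.png',np.hstack([cv2.resize(x,(270,270),interpolation=cv2.INTER_CUBIC) for x in(b,a,im[140:340,220:420])]))
E
```

```text
(no output)
```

View pics/g6.png

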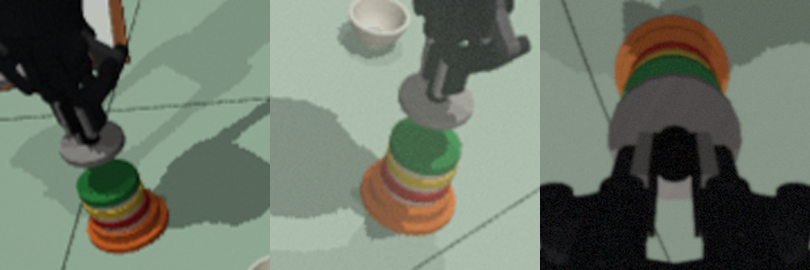

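The cover is held level above the stack in all three views. Lowering it.

Call:
{"method": "jog_arm", "body": {"deltas": [0,0,0,0,0,-15,0.1,0,0,0,0,0,-30,0.1,0,0,0,0,0,-37,0.1,0,0,0,0,0,-39,0.1,0,0,0,0,0,-40,0.1,0,0,0,0,0,-41,0.1,0,0,0,0,0,-41,0.1,0,0,0,0,0,-41,0.1]}}

```text
clock: 27.4
position: [0.5103, -0.3676, 0.0633]
ee_rot: [0.0, 0.163, 0.987, -0.0]
contact_force: [0.0, 0.5, -1.1]
width: 0.0125
gripper_force: 58.7
```

Call:
{"method": "jog_arm", "body": {"deltas": [0,0,0,0,0,-0.5,0.1,0,0,0,0,0,-1,0.1,0,0,0,0,0,-1.5,0.1,0,0,0,0,0,-1.5,0.1,0,0,0,0,0,-1.5,0.1]}}

```text
clock: 27.9
position: [0.5103, -0.3676, 0.0624]
ee_rot: [0.0, 0.163, 0.987, -0.0]
contact_force: [-0.9, 0.9, 5.1]
width: 0.0122
gripper_force: 59.4
```

Call:
{"method": "jog_arm", "body": {"deltas": [0,0,0,0,0,0,0.2,0,0,0,0,0,0,0.3,0,0,0,0,0,0,0.4,0,0,0,0,0,0,0.4,0,0,0,0,0,10,0.4,0,0,0,0,0,35,0.4,0,0,0,0,0,70,0.4,0,0,0,-5,40,80,0.82,0,0,0,-10,85,80,0.82,0,0,0,-10,130,80,0.82,0,0,0,-15,175,80,0.82,0,0,0,-20,220,80,0.82,0,0,0,-25,265,70,0.82,0,0,0,-30,310,60,0.82,0,0,0,-30,345,40,0.82,0,0,0,-30,356,10,0.82,0,0,0,-30,356,-10,0.82,0,0,0,-30,356,-16,0.82,0,0,0,-30,356,-16,0.82,0,0,0,-30,356,-16,0.82]}}

```text
clock: 29.9
position: [0.4813, -0.012, 0.0464]
ee_rot: [0.001, 0.163, 0.987, 0.0]
contact_force: [-0.2, 0.1, 0.3]
width: 0.07
gripper_force: 0.0
```

```bash
python3 - <<'E'
from h import *
s=manip.get_state(); c=imaging.calibration('wrist'); im=imaging.get_image('wrist'); print(s['position'],s['width'])
for p,st in blobs(im,'blue',150,20000): print(p,st,onplane(c,p,.014,True).round(4))
E
```

```text
[ 0.48125693 -0.01195659  0.04639056] 0.07001406074599052
[319.1 216.3] [281, 180, 77, 74, 4552] [ 0.4789 -0.012   0.014 ]
```

Aligned; cmd z≈0.046 → grip at −0.0225.

Call:
{"method": "jog_arm", "body": {"deltas": [0,0,0,0,0,-30,0.82,0,0,0,0,0,-52,0.82,0,0,0,0,0,-60,0.82,0,0,0,0,0,-65,0.82,0,0,0,0,0,-68,0.82,0,0,0,0,0,-68,0.82,0,0,0,0,0,-68,0.75,0,0,0,0,0,-68,0.7,0,0,0,0,0,-68,0.65,0,0,0,0,0,-68,0.5,0,0,0,0,0,-68,0.5,0,0,0,0,0,-68,0.5,0,0,0,0,0,-68,0.5], "grip_force": 40}}

```text
clock: 31.25
position: [0.4804, -0.0114, -0.0218]
ee_rot: [0.001, 0.163, 0.987, 0.0]
contact_force: [-2.0, -0.8, 6.6]
width: 0.0531
gripper_force: 40.6
```

Call:
{"method": "jog_arm", "body": {"deltas": [0,0,0,0,0,5,0.5,0,0,0,0,0,25,0.5,0,0,0,0,0,65,0.5,0,0,0,0,0,105,0.5,0,0,0,0,30,145,0.5,0,0,0,20,60,150,0.5,0,0,0,50,90,150,0.5,0,0,0,80,120,150,0.5,0,0,0,110,150,150,0.5,0,0,0,140,180,150,0.5,0,0,0,170,205,150,0.5,0,0,0,200,211,150,0.5,0,0,0,220,211,150,0.5,0,0,0,220,211,150,0.5,0,0,0,220,211,150,0.5,0,0,0,220,211,150,0.5]}}

```text
clock: 32.85
position: [0.6987, 0.1994, 0.1272]
ee_rot: [-0.001, 0.163, 0.987, -0.0]
contact_force: [-1.2, 0.4, -0.7]
width: 0.053
gripper_force: 42.2
```

```bash
python3 - <<'E'
from h import *
s=manip.get_state(); c=imaging.calibration('wrist'); im=imaging.get_image('wrist'); print(s['position'],s['width'])
g=cv2.cvtColor(im,cv2.COLOR_BGR2GRAY)
T=c['cam_to_world']
for th in(35,50):
    m=cv2.morphologyEx(cv2.inRange(g,0,th),cv2.MORPH_OPEN,np.ones((3,3),np.uint8))
    for k in cv2.findContours(m,0,1)[0]:
        a=cv2.contourArea(k)
        if 1500<a<9000:
            e=cv2.fitEllipse(k); print(th,a,e,cv2.boundingRect(k),onplane(c,e[0],.008,True).round(4),onplane(c,e[0],.02,True).round(4))
cv2.imwrite('pics/w4.png',im)
E
```

```text
[0.69866106 0.19937782 0.12724724] 0.05295971363303216
35 4155.0 ((287.60870361328125, 87.00045013427734), (67.77493286132812, 79.1420669555664), 80.05069732666016) (249, 53, 78, 75) [0.5966 0.2026 0.008 ] [0.5983 0.2033 0.02  ]
50 4630.0 ((287.6668395996094, 89.80787658691406), (75.43791198730469, 78.16547393798828), 66.2171859741211) (249, 52, 79, 77) [0.5991 0.2018 0.008 ] [0.6007 0.2025 0.02  ]
```

The stand is at about (0.601, 0.2015). Lowering blue there.

Call:
{"method": "jog_arm", "body": {"deltas": [0,0,0,-35,2,0,0.5,0,0,0,-70,2,0,0.5,0,0,0,-99,2,-20,0.5,0,0,0,-99,2,-60,0.5,0,0,0,-99,2,-95,0.5,0,0,0,-99,2,-112,0.5,0,0,0,-99,2,-120,0.5,0,0,0,-99,2,-125,0.5,0,0,0,-99,2,-127,0.5,0,0,0,-99,2,-127,0.5,0,0,0,-99,2,-127,0.5]}}

```text
clock: 34.0
position: [0.6019, 0.2017, 0.0014]
ee_rot: [0.001, 0.163, 0.987, 0.0]
contact_force: [0.3, -0.2, 0.1]
width: 0.0527
gripper_force: 42.2
```

Call:
{"method": "jog_arm", "body": {"deltas": [0,0,0,0,0,-1,0.5,0,0,0,0,0,-1.5,0.5,0,0,0,0,0,-2,0.5,0,0,0,0,0,-2,0.5,0,0,0,0,0,-2,0.5]}}

```text
clock: 34.5
position: [0.6011, 0.2016, -0.0017]
ee_rot: [0.0, 0.163, 0.987, 0.0]
contact_force: [-0.7, 0.3, -0.8]
width: 0.0526
gripper_force: 42.2
```

Call:
{"method": "jog_arm", "body": {"deltas": [0,0,0,0,0,-0.5,0.5,0,0,0,0,0,-1,0.5,0,0,0,0,0,-1,0.5,0,0,0,0,0,-1,0.5]}}

```text
clock: 34.9
position: [0.6012, 0.2016, -0.0017]
ee_rot: [0.0, 0.163, 0.987, 0.0]
contact_force: [-1.7, -0.8, 5.2]
width: 0.0528
gripper_force: 42.9
```

Seated. Release and retreat upward, toward −x.

Call:
{"method": "jog_arm", "body": {"deltas": [0,0,0,0,0,0,0.6,0,0,0,0,0,0,0.75,0,0,0,0,0,0,0.82,0,0,0,0,0,0,0.82,0,0,0,0,0,10,0.82,0,0,0,0,0,40,0.82,0,0,0,0,0,90,0.82,0,0,0,0,0,140,0.82,0,0,0,-40,0,170,0.82,0,0,0,-90,0,200,0.82,0,0,0,-140,0,220,0.82,0,0,0,-190,0,220,0.82,0,0,0,-230,0,220,0.82,0,0,0,-250,0,220,0.82,0,0,0,-250,0,220,0.82]}}

```text
clock: 36.4
position: [0.3477, 0.2013, 0.2183]
ee_rot: [0.0, 0.162, 0.987, 0.0]
contact_force: [0.9, -0.2, 0.3]
width: 0.0699
gripper_force: 0.0
```

```bash
python3 - <<'E'
from h import *
sc=imaging.get_image('scene'); sd=imaging.get_image('side')
cr=[sc[180:260,110:190],sd[245:325,405:485],sc[195:275,375:455],sd[100:180,280:360]]
cr=[cv2.resize(x,(300,300),interpolation=cv2.INTER_CUBIC) for x in cr]
cv2.imwrite('pics/fin.png',np.vstack([np.hstack(cr[:2]),np.hstack(cr[2:])]))
E
```

```text
(no output)
```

View pics/fin.png

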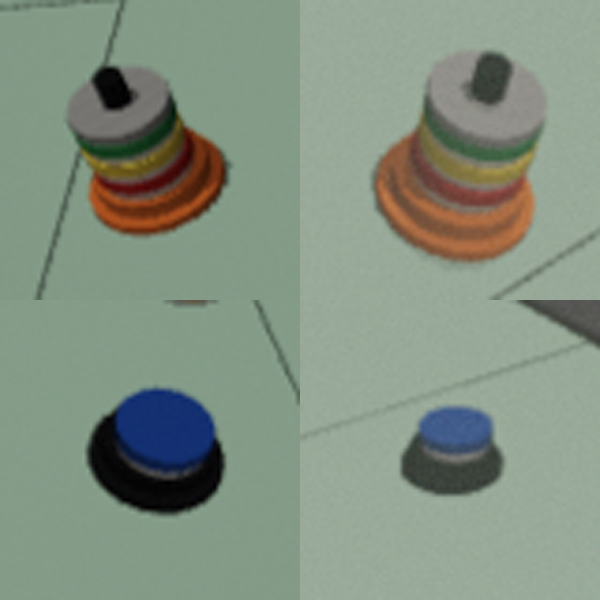

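Both stacks look right; I'll check the centring numerically from both views, by lateral bearing at the right heights.

```bash
python3 - <<'E'
from h import *
C={n:imaging.calibration(n) for n in('scene','side')}
org={'oS':(110,180,0,0),'oD':(405,245,300,0),'bS':(375,195,0,300),'bD':(280,100,300,300)}
def full(k,x,y): a=org[k]; return ((x-a[2])/3.75+a[0]-.4,(y-a[3])/3.75+a[1]-.4)
def tri(u,v):
    o1,d1=ray(C['scene'],u);o2,d2=ray(C['side'],v);t=np.linalg.lstsq(np.stack([d1,-d2],1),o2-o1,rcond=None)[0]
    return ((o1+d1*t[0]+o2+d2*t[1])/2).round(4), np.linalg.norm(o1+d1*t[0]-o2-d2*t[1]).round(4)
# top-face ellipse centres, and foot top ellipse bottom edge -> use extents
print('blue lid top',tri(full('bS',165,427),full('bD',457,424)))
print('cover top  ',tri(full('oS',119,102),full('oD',486,93)))
# predicted pixel extents of stand foot (r=38mm, z 0..8) for a trial centre, compare with seen crop columns
def ext(k,n,cx,cy):
    T=C[n]['cam_to_world'];K=C[n]['mtx'];t=np.linspace(0,6.28,90)
    P=np.array([[cx+.038*np.cos(a),cy+.038*np.sin(a),z] for a in t for z in(0,.008)])
    q=(P-T[:3,3])@T[:3,:3]; p=q@K.T; p=p[:,:2]/p[:,2:]; a=org[k]
    p=(p+.4-[a[0],a[1]])*3.75+[a[2],a[3]]; return p.min(0)[0].round(),p.max(0).round()
print('black',ext('bS','scene',.601,.2016),ext('bD','side',.601,.2016),'seen 88-225,b513; 401-503,b494')
print('orange',ext('oS','scene',.5103,-.3677),ext('oD','side',.5103,-.3677),'seen 90-228,b234; 374-534,b260')
E
```

```text
blue lid top (array([0.6031, 0.2008, 0.0372]), np.float64(0.0003))
cover top   (array([ 0.5109, -0.3673,  0.0762]), np.float64(0.0003))
black (np.float64(88.0), array([226., 520.])) (np.float64(402.0), array([505., 496.])) seen 88-225,b513; 401-503,b494
orange (np.float64(86.0), array([225., 242.])) (np.float64(379.0), array([540., 262.])) seen 90-228,b234; 374-534,b260
```

Everything is centred to within about 3–4 mm, so I'm handing in.

```bash
python3 -c "
from rig import manip
print(manip.sign_off())"
```

```text
the job is handed in; nothing more can be done
None
```

The job is handed in: red, yellow and green dishes are stacked on the orange stand with the steel cover on top, the blue dish is alone on the black stand, and centring measured from the last pictures is within about 4 mm; the hand-in gave no verdict, and I did not re-measure the beaker, bowl and bottle at the end, though no move went near them.

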